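# Stow the rivet tins in a row and close the bookend

## Robot

A 6-joint arm with a two-finger parallel gripper is mounted at the origin on a cart in front of the work surface, level with it; the furniture and walls round the work are solid. World frame = base frame: x ahead of the robot, y to its left, z up, the work surface at z = 0. Lengths are in mm, angles in degrees, forces in N, time in s.
With the tool pointing down it reaches from about 300 to 850 mm from the base axis. Payload 4.2 kg.
Tool frame: the origin (TCP) lies midway between the tips of the shut fingers; the grasp point (between the pads) lies 19 mm behind it (pinch_z is the distance from the TCP to the grasp point, in mm); z points along the fingers, y is the line along which they close (so a half turn about z gives the same grasp; the last joint's range is limited). The gripper opens to 91 mm and grips with 3 to 60 N. Pads are 32 mm wide; open, the fingers measure 118 mm over their backs; the gripper's body (76 mm by 178 mm) begins 60 mm behind the grasp point.
Start: joints at [75.229, 18.312, 89.639, -0, 72.044, -1.146], TCP at [135.451, 558.835, 213.976] pointing down, gripper open.
Joint ranges: [-177.97, 177.97], [-48.28, 115.42], [12.27, 149.76], [-77.06, 257.06], [2.81, 150.46], [-146.56, 146.56]. Speed limits (degrees/s): [147.25, 147.25, 180, 180, 180, 180].

## Interface

Orientations are given as [roll, pitch, yaw] about the fixed x, y, z axes, in that order (R = Rz(yaw) Ry(pitch) Rx(roll)).
In Python, from workcell import * gives the robot as it stands.
- The arm moves only by the tool step_arm, never from a script. Its argument "steps" is a list of rows, each a list of 7 numbers: the turn, a rotation vector about the tool's x, y, z in degrees, then the shift along the tool's x, y, z in mm, then the opening, from 0 (shut) to 1 (fully open). In form: [[rx, ry, rz, x, y, z, hand], ...]. A call has exactly 8 rows; each row shifts and turns the commanded pose from where the row before left it, along the tool's axes as they then stand; what a row does not reach is not made up. A row lasts 1/8 s, in which the tool goes at most 62.5 mm and 10.7 degrees, less where a joint would pass 70% of its speed; a pose out of reach is approached as far as the arm can. A call is refused whole if a number of a shift passes 62.5 or a number of a turn 10.7, either way. A call with a gripper value outside its range is refused whole. The fingers move at their own pace and stop on an object; "force" is the grip in N (left out, the last holds). Time passes only in rows, so rows that do not move let the fingers close, or fill a call up. It gives the time, the measured TCP pose, the force, the opening and the grip force at its end, in the units of the state.
- state(): the state, without advancing time (a new reading comes with each control period).
- grab_frame(name): name is "scene" or "top" or "wrist"; returns a dict with "image" (420x560x3 uint8, blue, green, red), "fovy" (degrees; the focal length in pixels is half the picture's height over the tangent of half this angle, whatever the lens; pixels are square), "cx", "cy" (the principal point, pixels), "origin" and "rotation" of the camera in the world; the wrist camera has in their place "tool_from_camera" (4x4, takes a point from camera to tool coordinates, whose origin is the TCP and whose axes are the flange's). Camera axes: x right, y down, z forward; pixel columns grow to the right and rows downward; lengths in mm; the calibration is good to about 2 mm. A picture is of the moment at which its call begins: read the wrist's pose just before it. There is no depth.
- job_done(): hands the job in; it is judged then, once.
The state is a dict: "time_s": time; "qpos": joint angles; "qvel": joint speeds; "effort": joint torques, N m; "ee_pos": TCP position; "ee_rot": TCP orientation; "force": force on the tool from outside, world axes, zero at the start; "torque": the same for the moment, N m; "gripper_width": finger opening in mm; "gripper_force": force on a finger pad.
Only numpy, scipy, OpenCV 4.12 (cv2) and the standard library are available. Lean on these libraries where they do the work, as an engineer would, in place of code of your own. Each camera call takes 0.05 s, during which the arm holds its last target. There are 200 camera calls.

## Task

Put the three green-lidded rivet tins away as one neat row on the lower board of the small plywood shelf: two already stand on its front part, the third stands on the bench. Slide each tin in under the upper board until it meets the back, keeping them upright and all on the left of the bookend, then slide the bookend with the red post to the left until the tins stand snugly side by side. Leave the other things on the bench and on the shelf where they are.

Things in the scene. Friction and masses are not known exactly. Their poses are not given: they have to be found in the camera images.
- tin_shelf: low plywood shelf, fixed to the bench, 66 mm high. Origin on the bench under it, x towards its back, y to its left as seen from its open front, z up. Lower board: top at z 20 mm, x -85 to +97, y -165 to +142, no lip at the front. A tin pushed home against the back has its centre at about x +53 mm. Cheeks only at x +35 to +97: inner faces at y +130 and -155 mm
- upper_edge (a point): middle of the lower front edge of the shelf's upper board, at shelf x +35, y -12, z 56 mm. The upper board is 10 mm thick and reaches from here to the back (x +97) over the whole width; it covers the rear 50 mm of the lane with 36 mm of clear height, and a tin that is home sticks out 20 mm in front of it
- row_corner (a point): inner rear left corner of the lane, on the lower board, where the back wall (front face at shelf x +85 mm) meets the left cheek (inner face at y +130 mm): the row is packed against these two faces
- tin_1: round low tin of rivets with a green lid, 65 mm diameter, 27 mm high, about 0.14 kg (can differ by up to 40 percent); origin at the centre of its underside, z up; starts upright on the front part of the lower board, to the left
- tin_2: round low tin of rivets with a green lid, 65 mm diameter, 27 mm high, about 0.14 kg (can differ by up to 40 percent); origin at the centre of its underside, z up; starts upright on the front part of the lower board, to the right
- tin_3: round low tin of rivets with a green lid, 65 mm diameter, 27 mm high, about 0.14 kg (can differ by up to 40 percent); origin at the centre of its underside, z up; starts upright on the bench in front of the shelf or to its right
- bookend (a joint): aluminium bookend plate across the lane, slides along the shelf's y; 12 mm thick, 28 mm high, shelf x -22 to +82 mm. In m: 0 = fully right, grows to the left, at most 0.09; starts at 0 to 0.025. Its left face is at shelf y -140 mm + value. With three tins packed against the left cheek it stops at about 0.075. Friction 1.5 N; stays where left
- bookend_post (a point): point on the axis of the upright red post on the front end of the bookend; post 14 mm in diameter (18 mm at its head), from shelf z 46 to 86 mm; this point is at z 70 mm, shelf x -14 mm, 6 mm right of the bookend's left face. The post can be pushed sideways or pinched
- strap_coil: coil of white webbing, 60 x 63 mm, 25 mm high, bystander on the bench; origin at its underside, near its centre
- coupling: nickel-plated tube coupling, 19 x 42 mm, 17 mm high, bystander lying on the upper board of the shelf; origin at the centre of its underside
- caliper: vernier caliper, 60 x 200 x 10 mm, bystander lying on the bench near its front edge; origin at the centre of its underside
- wedge: hardwood wedge, 30 x 85 x 24 mm, bystander on the bench to the right; origin at the centre of its underside
Things that resemble listed ones, but are neither listed nor needed, are in the scene too. What is shaped like the tin_1 but blue is not meant.

How it is judged:
By the outcome, as a careful person would: the job done as asked, in the order asked, and still so for the second after the job is handed in, with the robot touching nothing.
It also fails if it takes over 70 s, if anything falls off the work surface, if the arm or the gripper's body presses on something with over 40 N, if the wrist force passes 120 N, or if a joint passes its speed limit or range.

## Working session

There is one attempt and no reset: what is moved stays moved. The work goes in short steps, Python scripts to look and compute and a tool call to move; the robot and the scene stay as the last step left them, time stands still between calls to the robot, and variables do not carry over. Pictures are saved under pics/ and viewed, at most 11 in all, crops included, and the job is handed in when it is done.

Besides the shell and the picture viewer there is one more tool, called after "Request:" in YAML: its name, and indented under it one key for each argument. step_arm: Moves the arm, as the interface text tells. Its arguments: {"type":"object","properties":{"steps":{"type":"array","items":{"type":"array","items":{"type":"number"}}},"force":{"type":"number"}},"required":["steps"]}

```bash
mkdir -p pics; python3 - <<'E'
from workcell import *
import cv2,numpy as np,pickle
s=state();print(s)
for n in("scene","top"):
    f=grab_frame(n);pickle.dump(f,open(n+".pkl","wb"));cv2.imwrite(f"pics/{n}0.png",f["image"]);print(n,f["fovy"],f["cx"],f["cy"],f["origin"],f["rotation"])
E
```

```text
{'time_s': 0.0, 'qpos': array([ 7.52295759e+01,  1.83525865e+01,  8.97065021e+01, -4.56739411e-04,
        7.20447436e+01, -1.14669538e+00]), 'qvel': array([-0.03190804,  0.01446261,  0.01058928,  0.05338457, -0.04514831,
       -0.0363271 ]), 'effort': array([ 3.10835218e-03, -4.12458622e+01, -2.31972349e+01,  7.29578314e-02,
        4.54510795e-02, -1.40857501e-04]), 'ee_pos': array([135.31709824, 558.32471021, 213.11016641]), 'ee_rot': array([-1.79896180e+02, -1.64376325e-03,  1.66376411e+02]), 'force': array([-0.19572332,  0.45276603, -0.28006563]), 'torque': array([ 0.00363054,  0.01515329, -0.00364103]), 'gripper_force': 0.0, 'gripper_width': 90.95069782297004}
scene 44.76508827270501 274.4369896791407 217.88737487720175 [-194.85937399 -803.19962433  679.93000759] [-122.94746267    0.52765237  -49.47102235]
top 42.668779604908835 288.6079352431049 211.80727033809075 [ 330.96739434 -199.9912434  1108.40650761] [-170.2280013    -0.72481784  -90.99685372]
```

View pics/scene0.png

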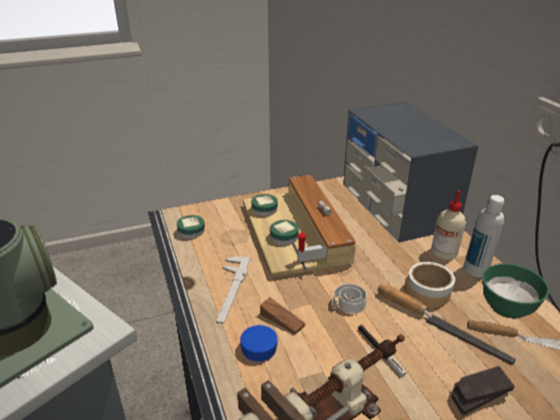

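View pics/top0.png

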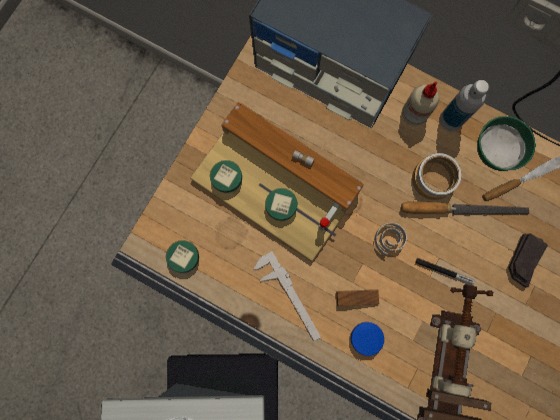

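The top view shows green lids at (226,176), (282,204) on the shelf and (182,257) on the bench. The blue one at (367,339) is a decoy, and the green bowl at (507,143) is not a tin. The bookend's red post is near (324,223). I'll take an enlarged crop and measurements.

```bash
cat > h.py <<'E'
import cv2,numpy as np,pickle
from scipy.spatial.transform import Rotation as Ro
def cam(f):
    R=np.array(f["rotation"])
    R=R if R.shape==(3,3) else Ro.from_euler('xyz',R,degrees=True).as_matrix()
    return R,np.array(f["origin"])
def ray(f,uv):
    fl=210/np.tan(np.radians(f["fovy"]/2));R,o=cam(f)
    d=R@np.array([(uv[0]-f["cx"])/fl,(uv[1]-f["cy"])/fl,1]);return o,d/np.linalg.norm(d)
def onz(f,uv,z):
    o,d=ray(f,uv);return o+d*(z-o[2])/d[2]
def proj(f,p):
    fl=210/np.tan(np.radians(f["fovy"]/2));R,o=cam(f);c=R.T@(np.array(p)-o);return fl*c[:2]/c[2]+[f["cx"],f["cy"]]
def blobs(f,lo,hi,amin=30):
    m=cv2.inRange(cv2.cvtColor(f["image"],cv2.COLOR_BGR2HSV),lo,hi)
    m=cv2.morphologyEx(m,cv2.MORPH_CLOSE,np.ones((5,5)))
    c,_=cv2.findContours(m,cv2.RETR_EXTERNAL,cv2.CHAIN_APPROX_NONE)
    return [x for x in c if cv2.contourArea(x)>amin]
GREEN=((70,90,20),(95,255,255));RED=((172,150,90),(180,255,255))
E
python3 - <<'E'
from h import *
for n in("scene","top"):
    f=pickle.load(open(n+".pkl","rb"))
    for c in blobs(f,*GREEN,200):
        (u,v),_,_=cv2.fitEllipse(cv2.convexHull(c)); print(n,'green',round(u),round(v),cv2.contourArea(c),onz(f,(u,v),47).round(1),onz(f,(u,v),27).round(1))
    for c in blobs(f,*RED,10)+blobs(f,(0,150,90),(4,255,255),10):
        x=c.mean(0)[0]; print(n,'red',x,cv2.boundingRect(c),onz(f,x,80).round(1))
f=pickle.load(open("top.pkl","rb"));i=f["image"][90:290,160:380]
a=cv2.resize(i,None,fx=3.4,fy=3,interpolation=cv2.INTER_CUBIC);cv2.imwrite("pics/crop1.png",cv2.resize(i,(660,600),interpolation=cv2.INTER_CUBIC))
E
```

```text
scene green 513 290 2476.5 [ 639.6 -666.8   47. ] [ 665.9 -662.5   27. ]
scene red [301.34146341 240.97560976] (298, 233, 8, 19) [ 474.7 -295.    80. ]
scene red [456.29411765 201.47058824] (450, 190, 12, 22) [ 819.9 -469.5   80. ]
top green 182 256 726.0 [427.5  -5.3  47. ] [429.4  -1.6  27. ]
top green 281 204 718.0 [ 529.4 -201.5   47. ] [ 533.1 -201.5   27. ]
top green 226 176 713.5 [588.6 -90.7  47. ] [593.4 -88.6  27. ]
top green 507 143 578.0 [ 651.2 -669.5   47. ] [ 657.2 -678.3   27. ]
top green 455 116 232.0 [ 710.2 -565.5   47. ] [ 717.3 -572.4   27. ]
top red [324.45454545 221.86363636] (321, 218, 8, 9) [ 487.  -285.2   80. ]
top red [431.39473684  88.        ] (425, 82, 12, 13) [ 758.2 -510.1   80. ]
```

View pics/crop1.png

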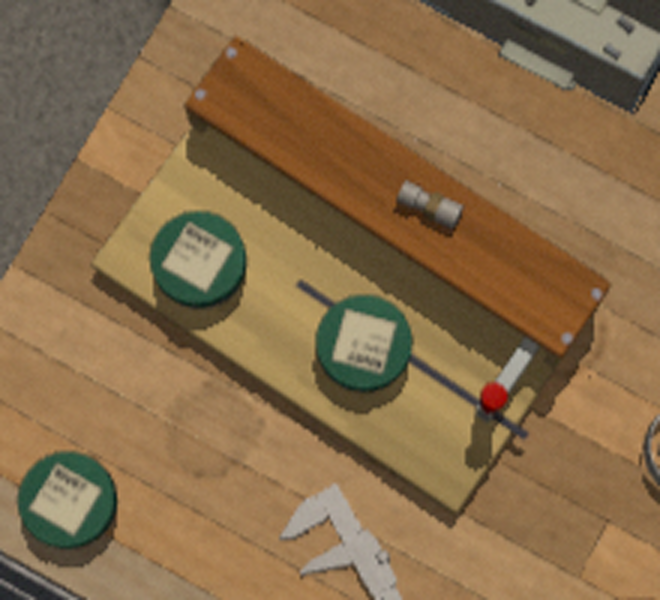

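The crop confirms three green-lidded tins with "RIVET" labels. The brown upper board, coupling, and red post in front of the bookend plate are also clear. Next is the shelf pose from the board corners.

```bash
cat >> h.py <<'E'
SH=None
def shelf(): return np.load("shelf.npy")  # tx,ty,yaw(rad)
def w(p):
    tx,ty,a=shelf();p=np.array(p,float);c,s=np.cos(a),np.sin(a)
    return np.array([tx+c*p[0]-s*p[1],ty+s*p[0]+c*p[1],p[2]])
def inv(p):
    tx,ty,a=shelf();c,s=np.cos(a),np.sin(a);x,y=p[0]-tx,p[1]-ty;return np.array([c*x+s*y,-s*x+c*y,p[2]])
E
python3 - <<'E'
from h import *
from scipy.optimize import least_squares
f=pickle.load(open("top.pkl","rb"))
px=np.array([(237,36),(186,104),(564,356),(610,284),(95,266),(452,513)])/3+[160,90]
md=np.array([(97,142,66),(35,142,66),(35,-165,66),(97,-165,66),(-85,142,20),(-85,-165,20)],float)
W=np.array([onz(f,p,m[2]) for p,m in zip(px,md)])
def r(q):
    c,s=np.cos(q[2]),np.sin(q[2]);return np.r_[q[0]+c*md[:,0]-s*md[:,1]-W[:,0],q[1]+s*md[:,0]+c*md[:,1]-W[:,1]]
o=least_squares(r,[550,-180,-.5]);print(o.x,np.degrees(o.x[2]),o.fun.round(1));np.save("shelf.npy",o.x)
for uv,z in(((182,256),27),((281,204),47),((226,176),47)):
    print('tin',inv(onz(f,uv,z)).round(1),onz(f,uv,z).round(1))
t=onz(f,(324.5,221.9),84);print('post',inv(t),t)
s=pickle.load(open("scene.pkl","rb"))
for uv in((301.3,234.5),):print('post scene',inv(onz(s,uv,84)))
# tins in the scene view
for c in blobs(s,(65,60,15),(100,255,255),60):
    u=cv2.minEnclosingCircle(c)[0];print(u,cv2.boundingRect(c),inv(onz(s,u,47)).round(1),inv(onz(s,u,27)).round(1))
for m in md: print(m,proj(s,w(m)).round(1))
print('coupling',inv(onz(f,np.array((430,206))/3+[160,90],80)))
E
```

```text
[ 579.66443048 -178.33186664   -0.61895652] -35.46359643138135 [ 2.4 -0.4 -2.3  0.2  1.9 -1.8  0.3  1.8  0.5 -3.2  4.1 -3.5]
tin [-224.4   57.5   27. ] [430.2  -1.3  27. ]
tin [-27.2 -48.   47. ] [ 529.7 -201.6   47. ]
tin [-43.   76.4  47. ] [589.  -91.2  47. ]
post [ -14.16741738 -140.93934358   84.        ] [ 486.35431644 -284.90501946   84.        ]
post scene [ -13.07079494 -139.42632168   84.        ]
(515.5, 284.5) (483, 264, 66, 54) [ 346.3 -349.9   47. ] [ 365.7 -330.7   27. ]
(475.5, 247.0) (467, 229, 20, 37) [ 340.7 -224.8   47. ] [ 359.9 -201.6   27. ]
(284.27777099609375, 230.0) (271, 221, 28, 19) [-28.5 -62.4  47. ] [-20.9 -34.1  27. ]
(190.36000061035156, 225.0) (178, 217, 26, 17) [-226.8   10.4   47. ] [-225.5   41.1   27. ]
(264.1712341308594, 202.05479431152344) (252, 196, 25, 16) [-44.5  64.7  47. ] [-37.4  97.   27. ]
[ 97. 142.  66.] [311.1 173.2]
[ 35. 142.  66.] [287.7 176.2]
[  35. -165.   66.] [327.3 245.2]
[  97. -165.   66.] [355.8 240.7]
[-85. 142.  20.] [241.9 198. ]
[ -85. -165.   20.] [270.5 272.3]
coupling [ 67.7414224  -36.08045009  80.        ]
```

```bash
cat >> h.py <<'E'
def rot(s): return Ro.from_euler('xyz',s["ee_rot"],degrees=True).as_matrix()
def delta(s,p,R=None):
    "tool-axes shift from the current pose to shelf point p (mm)"
    return ((rot(s) if R is None else R).T@(w(p)-s["ee_pos"])).round(1)
YAW=lambda: np.degrees(shelf()[2])+180
E
python3 - <<'E'
from h import *
from workcell import *
s=state();print(inv(s["ee_pos"]),YAW())
R=Ro.from_euler('xyz',[180,0,YAW()],degrees=True).as_matrix()
print(delta(s,(-120,20,240),R))
E
```

```text
[-789.33774345  342.25656234  213.22419039] 144.53640356861865
[-669.3 -322.3  -26.8]
```

Request:
step_arm:
  steps:
    - [0,0,7.3,0,0,0,1]
    - [0,0,7.3,0,0,0,1]
    - [0,0,7.3,0,0,0,1]
    - [0,0,0,-45,-21.5,-2,1]
    - [0,0,0,-45,-21.5,-2,1]
    - [0,0,0,-45,-21.5,-2,1]
    - [0,0,0,-45,-21.5,-2,1]
    - [0,0,0,-45,-21.5,-2,1]

```text
time_s: 1.1
ee_pos: [256.5, 339.0, 223.7]
ee_rot: [-180.0, 0.0, 144.5]
force: [0.0, 0.1, -0.0]
gripper_width: 91.1
gripper_force: 0.0
```

Request:
step_arm:
  steps:
    - [0,0,0,-45,-21.5,-2,1]
    - [0,0,0,-45,-21.5,-2,1]
    - [0,0,0,-45,-21.5,-2,1]
    - [0,0,0,-45,-21.5,-2,1]
    - [0,0,0,-45,-21.5,-2,1]
    - [0,0,0,-45,-21.5,-2,1]
    - [0,0,0,-45,-21.5,-2,1]
    - [0,0,0,-45,-21.5,-2,1]

```text
time_s: 2.1
ee_pos: [449.5, -10.1, 239.8]
ee_rot: [180.0, -0.0, 144.5]
force: [-0.5, 0.6, -0.2]
gripper_width: 91.0
gripper_force: 0.0
```

Request:
step_arm:
  steps:
    - [0,0,0,-45,-21.5,-2,1]
    - [0,0,0,-40,-21.5,-2,1]
    - [0,0,0,0,0,0,1]
    - [0,0,0,0,0,0,1]
    - [0,0,0,0,0,0,1]
    - [0,0,0,0,0,0,1]
    - [0,0,0,0,0,0,1]
    - [0,0,0,0,0,0,1]

```text
time_s: 3.1
ee_pos: [493.3, -92.7, 244.1]
ee_rot: [180.0, 0.0, 144.5]
force: [-0.6, 0.2, -0.1]
gripper_width: 91.4
gripper_force: 0.0
```

```bash
cat >> h.py <<'E'
def wrist(name=None):
    from workcell import state,grab_frame
    s=state();f=grab_frame("wrist");T=np.array(f["tool_from_camera"]);R=rot(s)
    f["rotation"]=R@T[:3,:3];f["origin"]=s["ee_pos"]+R@T[:3,3]
    if name: cv2.imwrite(f"pics/{name}.png",f["image"]);pickle.dump(f,open(name+".pkl","wb"))
    return s,f
E
python3 - <<'E'
from h import *
s,f=wrist("w1");print(s["time_s"],inv(s["ee_pos"]),s["ee_rot"],f["origin"])
for c in blobs(f,(65,60,15),(100,255,255),300):
    (u,v),_,_=cv2.fitEllipse(cv2.convexHull(c)); print(u,v,cv2.boundingRect(c),inv(onz(f,(u,v),47)).round(1),inv(onz(f,(u,v),27)).round(1))
E
```

```text
3.1 [-120.04631254   19.67538235  244.05312556] [1.79988786e+02 1.00336734e-02 1.44503891e+02] [438.62952543 -54.39171687 414.29414509]
225.66482543945312 266.48095703125 (198, 241, 56, 28) [-32.2 -46.1  47. ] [-23.8 -49.7  27. ]
334.3105163574219 254.76622009277344 (307, 227, 56, 42) [-46.3  77.4  47. ] [-38.7  80.6  27. ]
319.28662109375 88.49749755859375 (290, 57, 59, 63) [-224.4   56.    47. ] [-226.4   58.    27. ]
```

View pics/w1.png

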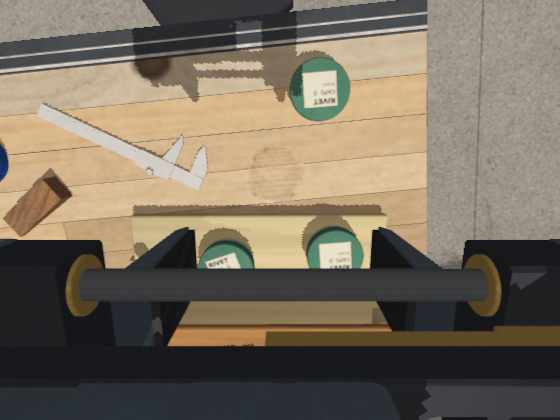

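The wrist view shows the front edge of the lower board from (133,214) to (387,214). Tin_3 is clear at (320,89), and tins 2 and 1 are at (225,~262) and (335,~255).

```bash
python3 - <<'E'
from h import *
f=pickle.load(open("w1.pkl","rb"))
for uv,z in(((387,215),20),((133,215),20),((387,207),0)): print(uv,inv(onz(f,uv,z)).round(1))
print(proj(f,w((-85,142,20))),proj(f,w((-85,-165,20))))
t=pickle.load(open("top.pkl","rb"))
# label-free outline of lid: tin tops by lid bounding ellipse in wrist view
for c in blobs(f,(65,60,15),(100,255,255),300)[:3]:
    p=c[:,0,:].astype(float);print([ (k,inv(onz(f,p[j],47)).round(1)[:2]) for k,j in(('L',p[:,0].argmin()),('R',p[:,0].argmax()),('T',p[:,1].argmin()))])
E
```

```text
(387, 215) [-85.8 142.1  20. ]
(133, 215) [ -86.1 -157.6   20. ]
(387, 207) [-90.9 147.6   0. ]
[386.85928872 215.69334508] [126.81527607 215.88327967]
[('L', array([-31.6, -77.7])), ('R', array([-30.4, -15. ])), ('T', array([-62.8, -51.2]))]
[('L', array([-53.3,  46.4])), ('R', array([-41.2, 109. ])), ('T', array([-79.1,  72.6]))]
[('L', array([-226.8,   26.5])), ('R', array([-218.1,   85.2])), ('T', array([-253.8,   55. ]))]
```

Request:
step_arm:
  steps:
    - [0,0,0,-7,28.5,10,0.44]
    - [0,0,0,-7,29,10,0.44]
    - [0,0,0,0,0,50,0.44]
    - [0,0,0,0,0,50,0.44]
    - [0,0,0,0,0,45,0.44]
    - [0,0,0,0,0,35,0.44]
    - [0,0,0,0,0,17,0.44]
    - [0,0,0,0,0,0,0.44]

```text
time_s: 4.15
ee_pos: [537.2, -54.1, 25.7]
ee_rot: [-179.9, -0.2, 144.5]
force: [0.2, 0.4, 0.4]
gripper_width: 40.1
gripper_force: 0.0
```

```bash
python3 - <<'E'
from h import *
s,f=wrist("w2");print(s["time_s"],inv(s["ee_pos"]),s["ee_rot"],s["gripper_width"],s["force"])
E
```

```text
4.15 [-106.63282929   76.51928266   25.65900368] [-1.79916213e+02 -1.66102583e-01  1.44474361e+02] 40.06465409970046 [0.18007094 0.38520893 0.38541721]
```

View pics/w2.png

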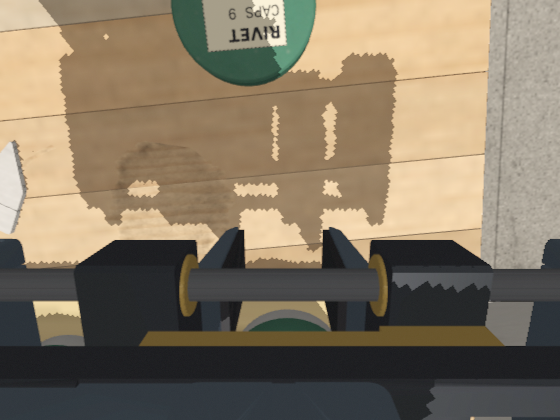

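The cradle is centred on tin_1: fingers at about columns 243 and 325, tin at (288,330). Now the push.

Request:
step_arm:
  steps:
    - [0,0,0,-14,0,0,0.44]
    - [0,0,0,-14,0,0,0.44]
    - [0,0,0,-14,3,0,0.44]
    - [0,0,0,-14,3,0,0.44]
    - [0,0,0,-14,3,0,0.44]
    - [0,0,0,-14,3,0,0.44]
    - [0,0,0,-12,2.5,0,0.44]
    - [0,0,0,-8,0,0,0.44]

```text
time_s: 5.2
ee_pos: [632.1, -103.1, 26.8]
ee_rot: [180.0, 0.0, 144.5]
force: [-1.7, 2.8, 2.2]
gripper_width: 40.2
gripper_force: 1.4
```

Request:
step_arm:
  steps:
    - [0,0,0,-4,0,0,0.44]
    - [0,0,0,-4,0,0,0.44]
    - [0,0,0,-3,0,0,0.44]
    - [0,0,0,-1,0,0,0.44]
    - [0,0,0,-1,0,0,0.44]
    - [0,0,0,-1,0,0,0.44]
    - [0,0,0,0,0,0,0.44]
    - [0,0,0,0,0,0,0.44]

```text
time_s: 6.2
ee_pos: [641.7, -110.5, 26.8]
ee_rot: [-180.0, -0.1, 144.5]
force: [-3.8, 3.8, 3.1]
gripper_width: 40.2
gripper_force: 2.6
```

```bash
python3 - <<'E'
from h import *
from workcell import *
s=state();print(s["time_s"],inv(s["ee_pos"]),s["force"])
E
```

```text
6.2 [11.15134619 91.25525076 26.78790654] [-3.78947685  3.76022615  3.12570342]
```

Request:
step_arm:
  steps:
    - [0,0,0,-1.5,0,0,0.44]
    - [0,0,0,-1.5,0,0,0.44]
    - [0,0,0,0,0,0,0.44]
    - [0,0,0,0,0,0,0.44]
    - [0,0,0,0,0,0,0.44]
    - [0,0,0,0,0,0,0.44]
    - [0,0,0,0,0,0,0.44]
    - [0,0,0,0,0,0,0.44]

```text
time_s: 7.2
ee_pos: [642.0, -110.8, 26.7]
ee_rot: [-179.9, -0.4, 144.5]
force: [-8.7, 5.9, 6.2]
gripper_width: 40.2
gripper_force: 5.3
```

```bash
python3 - <<'E'
from h import *
from workcell import *
s=state();print(s["time_s"],inv(s["ee_pos"]),s["force"])
E
```

```text
7.2 [11.58207632 91.16613575 26.68904994] [-8.7183635   5.86179162  6.17591431]
```

Request:
step_arm:
  steps:
    - [0,0,0,20,0,0,0.44]
    - [0,0,0,45,0,0,0.44]
    - [0,0,0,45,-10,0,0.44]
    - [0,0,0,0,-40,0,0.44]
    - [0,0,0,0,-45,0,0.44]
    - [0,0,0,0,-40,0,0.44]
    - [0,0,0,0,-3,0,0.44]
    - [0,0,0,0,0,0,0.44]

```text
time_s: 8.2
ee_pos: [476.4, -161.7, 27.2]
ee_rot: [180.0, 0.1, 144.4]
force: [-0.0, 0.0, 0.6]
gripper_width: 40.1
gripper_force: 0.0
```

```bash
python3 - <<'E'
from h import *
s,f=wrist("w3");print(s["time_s"],inv(s["ee_pos"]),s["force"])
t=f["image"];cv2.imwrite("pics/w3c.png",t[200:400,100:460])
t=__import__('workcell').grab_frame("top")
for c in blobs(t,*GREEN,200)[:5]:
    (u,v),_,_=cv2.fitEllipse(cv2.convexHull(c)); print(u,v,inv(onz(t,(u,v),47)).round(1))
E
```

```text
8.2 [-93.75254982 -46.32936163  27.18460742] [-0.0462144   0.03277353  0.56359008]
505.97149658203125 143.60055541992188 [ 339.9 -357.4   47. ]
```

View pics/w3c.png

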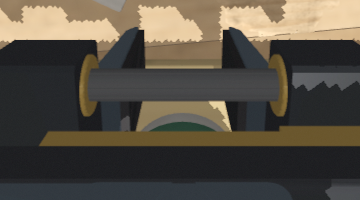

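Tin_2 is centred between the fingers (crop column 181). Now the push.

Request:
step_arm:
  steps:
    - [0,0,0,-12,0,0,0.44]
    - [0,0,0,-14,0,0,0.44]
    - [0,0,0,-14,-1,0,0.44]
    - [0,0,0,-14,-1.5,0,0.44]
    - [0,0,0,-14,-1.5,0,0.44]
    - [0,0,0,-14,-1.5,0,0.44]
    - [0,0,0,-10,0,0,0.44]
    - [0,0,0,-5,0,0,0.44]

```text
time_s: 9.3
ee_pos: [551.6, -222.4, 26.8]
ee_rot: [180.0, -0.0, 144.5]
force: [-1.1, 0.1, 0.2]
gripper_width: 40.0
gripper_force: 0.7
```

Request:
step_arm:
  steps:
    - [0,0,0,-3,0,0,0.44]
    - [0,0,0,-3,0,0,0.44]
    - [0,0,0,-2,0,0,0.44]
    - [0,0,0,-2,0,0,0.44]
    - [0,0,0,-1,0,0,0.44]
    - [0,0,0,-1,0,0,0.44]
    - [0,0,0,0,0,0,0.44]
    - [0,0,0,0,0,0,0.44]

```text
time_s: 10.3
ee_pos: [558.7, -227.5, 26.6]
ee_rot: [-180.0, -0.3, 144.5]
force: [-5.3, 4.1, 4.0]
gripper_width: 39.7
gripper_force: 3.3
```

```bash
python3 - <<'E'
from h import *
from workcell import *
s=state();print(s["time_s"],inv(s["ee_pos"]),s["force"])
E
```

```text
10.3 [ 11.4439017  -52.2250989   26.64861576] [-5.29920549  4.13228809  3.98241785]
```

Request:
step_arm:
  steps:
    - [0,0,0,20,0,0,0.44]
    - [0,0,0,45,0,0,0.44]
    - [0,0,0,45,20,-30,1]
    - [0,0,0,45,30,-25,1]
    - [0,0,0,45,30,-10,1]
    - [0,0,0,37,30,0,1]
    - [0,0,0,0,0,0,1]
    - [0,0,0,0,0,0,1]

```text
time_s: 11.3
ee_pos: [433.0, -2.2, 92.3]
ee_rot: [179.9, 0.1, 144.5]
force: [-0.2, 0.2, 0.4]
gripper_width: 91.2
gripper_force: 0.0
```

```bash
python3 - <<'E'
from h import *
s,f=wrist("w4");print(s["time_s"],inv(s["ee_pos"]),s["force"])
print(delta(s,(-225.5,58,6)))
E
```

```text
11.3 [-221.67140814   58.40427321   92.26698643] [-0.19415218  0.22940868  0.38809781]
[ 4.  -0.5 86.3]
```

View pics/w4.png

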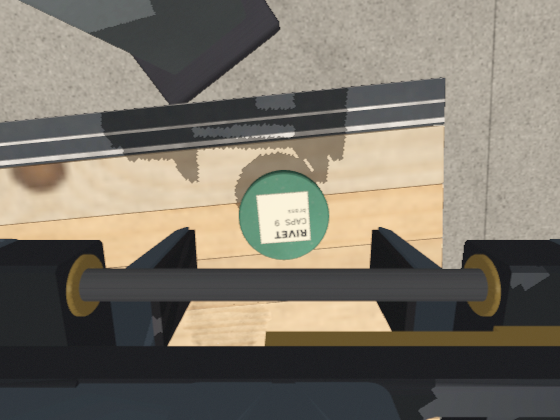

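The tin_3 lid is at (284,215), centred between the fingers.

```bash
python3 - <<'E'
from h import *
f=pickle.load(open("w4.pkl","rb"))
p=onz(f,(284,215),27);print(inv(p))
E
```

```text
[-228.04883091   58.7351276    27.        ]
```

Request:
step_arm:
  steps:
    - [0,0,0,5.5,0,20,1]
    - [0,0,0,0,0,35,1]
    - [0,0,0,0,0,21,1]
    - [0,0,0,0,0,10,1]
    - [0,0,0,0,0,0,0.4]
    - [0,0,0,0,0,0,0.4]
    - [0,0,0,0,0,0,0.4]
    - [0,0,0,0,0,0,0.4]
  force: 20

```text
time_s: 12.35
ee_pos: [428.1, 1.4, 6.6]
ee_rot: [179.9, 0.1, 144.5]
force: [-0.1, -0.5, 2.9]
gripper_width: 63.3
gripper_force: 20.0
```

Request:
step_arm:
  steps:
    - [0,0,0,0,0,0,0.4]
    - [0,0,0,0,0,0,0.4]
    - [0,0,0,0,0,-20,0.4]
    - [0,0,0,0,0,-30,0.4]
    - [0,0,0,0,0,-30,0.4]
    - [0,0,0,0,0,0,0.4]
    - [0,0,0,0,0,0,0.4]
    - [0,0,0,0,0,0,0.4]

```text
time_s: 13.35
ee_pos: [426.3, 1.5, 84.6]
ee_rot: [-179.9, -0.2, 144.5]
force: [-0.2, -1.1, -2.3]
gripper_width: 63.1
gripper_force: 20.0
```

```bash
python3 - <<'E'
from h import *
from workcell import *
s=state();print(s["time_s"],inv(s["ee_pos"]),s["force"],s["gripper_width"])
t=grab_frame("top");pickle.dump(t,open("top2.pkl","wb"))
for c in blobs(t,(65,60,15),(100,255,255),150):
    (u,v),_,_=cv2.fitEllipse(cv2.convexHull(c)); print(u,v,inv(onz(t,(u,v),47)).round(1))
print(delta(s,(-45,20,28)))
i=t["image"][90:290,160:380];cv2.imwrite("pics/crop2.png",cv2.resize(i,(660,600),interpolation=cv2.INTER_CUBIC))
E
```

```text
13.35 [-229.28161833   57.47740999   84.61982367] [-0.18177139 -1.14041908 -2.25200646] 63.107530504015536
178.2129364013672 266.2611083984375 [-244.2   47.5   47. ]
506.0118103027344 143.4066162109375 [ 340.3 -357.2   47. ]
458.21923828125 111.81268310546875 [ 342.3 -240.4   47. ]
[-184.5  -37.2   56.2]
```

View pics/crop2.png

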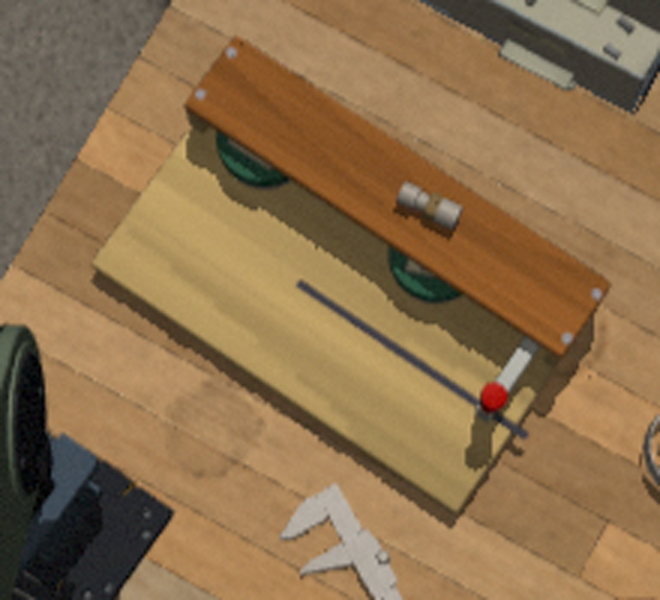

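Tins 1 and 2 are both home, sticking out evenly in front of the upper board, with a gap for tin_3. Next I carry tin_3 to the front of the board.

Request:
step_arm:
  steps:
    - [0,0,0,-46,-9,0,0.4]
    - [0,0,0,-46,-9,0,0.4]
    - [0,0,0,-46,-9,0,0.4]
    - [0,0,0,-40,-9,0,0.4]
    - [0,0,0,-6.5,-1,15,0.4]
    - [0,0,0,0,0,25,0.4]
    - [0,0,0,0,0,10,0.4]
    - [0,0,0,0,0,0,0.4]

```text
time_s: 14.4
ee_pos: [554.9, -135.2, 34.8]
ee_rot: [-179.9, -0.2, 144.5]
force: [0.5, 0.3, -0.9]
gripper_width: 63.1
gripper_force: 20.0
```

```bash
python3 - <<'E'
from h import *
from workcell import *
s=state();print(s["time_s"],inv(s["ee_pos"]),s["force"],s["gripper_width"])
E
```

```text
14.4 [-45.20813512  20.79670688  34.78218793] [ 0.5079272   0.31309263 -0.91439719] 63.0684548912749
```

Request:
step_arm:
  steps:
    - [0,0,0,0,0,4,0.4]
    - [0,0,0,0,0,3,0.4]
    - [0,0,0,0,0,0.5,0.4]
    - [0,0,0,0,0,0,0.4]
    - [0,0,0,0,0,0,1]
    - [0,0,0,0,0,0,1]
    - [0,0,0,0,0,0,1]
    - [0,0,0,0,0,0,1]

```text
time_s: 15.4
ee_pos: [556.1, -135.9, 28.5]
ee_rot: [180.0, 0.0, 144.5]
force: [1.0, 0.2, 0.2]
gripper_width: 91.2
gripper_force: 0.0
```

Request:
step_arm:
  steps:
    - [0,0,0,10,0,0,1]
    - [0,0,0,20,0,0,1]
    - [0,0,0,20,0,0,1]
    - [0,0,0,10,0,0,1]
    - [0,0,0,0,0,1,0.44]
    - [0,0,0,0,0,0,0.44]
    - [0,0,0,0,0,0,0.44]
    - [0,0,0,0,0,0,0.44]

```text
time_s: 16.4
ee_pos: [507.6, -101.2, 27.4]
ee_rot: [180.0, 0.0, 144.5]
force: [-0.2, -0.0, 0.6]
gripper_width: 54.0
gripper_force: 0.0
```

```bash
python3 - <<'E'
from h import *
s,f=wrist("w5");print(s["time_s"],inv(s["ee_pos"]),s["force"],s["gripper_width"])
cv2.imwrite("pics/w5c.png",f["image"][200:400,100:460])
E
```

```text
16.4 [-103.43899807   20.98620984   27.35586695] [-0.19521082 -0.04447465  0.62759427] 53.98465955972598
```

View pics/w5c.png

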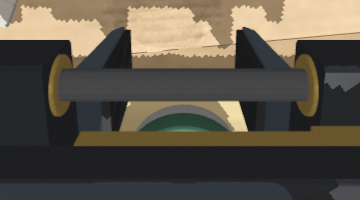

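Tin_3 stands upright on the board, centred. The fingers are still closing to 40 mm. Now the push home.

Request:
step_arm:
  steps:
    - [0,0,0,0,-1,0,0.44]
    - [0,0,0,-10,0,0,0.44]
    - [0,0,0,-14,0,0,0.44]
    - [0,0,0,-14,0,0,0.44]
    - [0,0,0,-14,0,0,0.44]
    - [0,0,0,-14,0,0,0.44]
    - [0,0,0,-14,0,0,0.44]
    - [0,0,0,-14,0,0,0.44]

```text
time_s: 17.45
ee_pos: [583.9, -157.0, 27.4]
ee_rot: [180.0, -0.0, 144.5]
force: [-0.9, 2.3, 0.8]
gripper_width: 40.1
gripper_force: 0.6
```

Request:
step_arm:
  steps:
    - [0,0,0,-8,0,0,0.44]
    - [0,0,0,-5,0,0,0.44]
    - [0,0,0,-4,0,0,0.44]
    - [0,0,0,-2,0,0,0.44]
    - [0,0,0,-2,0,0,0.44]
    - [0,0,0,-1,0,0,0.44]
    - [0,0,0,-1,0,0,0.44]
    - [0,0,0,0,0,0,0.44]

```text
time_s: 18.45
ee_pos: [600.4, -168.8, 27.2]
ee_rot: [-180.0, -0.2, 144.5]
force: [-4.3, 4.8, 2.7]
gripper_width: 40.2
gripper_force: 2.7
```

```bash
python3 - <<'E'
from h import *
from workcell import *
s=state();print(s["time_s"],inv(s["ee_pos"]),s["force"],s["gripper_width"])
E
```

```text
18.45 [11.35329234 19.75308072 27.22142678] [-4.31552995  4.80888802  2.73007921] 40.17234184706211
```

Request:
step_arm:
  steps:
    - [0,0,0,25,0,0,0.44]
    - [0,0,0,38,0,0,0.44]
    - [0,0,0,0,0,-50,0]
    - [0,0,0,-10,-40,-45,0]
    - [0,0,0,-8,-55,0,0]
    - [0,0,0,-8,-55,0,0]
    - [0,0,0,-8,-58,0,0]
    - [0,0,0,0,0,0,0]

```text
time_s: 19.45
ee_pos: [456.4, -326.1, 122.8]
ee_rot: [-179.9, 0.2, 144.2]
force: [0.9, -0.7, -0.2]
gripper_width: 0.6
gripper_force: 0.0
```

```bash
python3 - <<'E'
from h import *
from workcell import *
s=state();print(s["time_s"],inv(s["ee_pos"]),s["force"],s["gripper_width"]);print(delta(s,(-14,-188,54)))
E
```

```text
19.45 [ -14.63861481 -191.89766987  122.80233847] [ 0.9438633  -0.74542694 -0.18852707] 0.5873191992315847
[-0.4  4.  68.8]
```

Request:
step_arm:
  steps:
    - [0,0,0,0,0,30,0]
    - [0,0,0,0,0,30,0]
    - [0,0,0,0,0,9,0]
    - [0,0,0,0,10,0,0]
    - [0,0,0,0,10,0,0]
    - [0,0,0,0,8,0,0]
    - [0,0,0,0,8,0,0]
    - [0,0,0,0,8,0,0]

```text
time_s: 20.45
ee_pos: [483.6, -286.4, 54.0]
ee_rot: [-180.0, 0.1, 144.5]
force: [-0.3, -1.9, 0.6]
gripper_width: 1.1
gripper_force: 0.9
```

Request:
step_arm:
  steps:
    - [0,0,0,0,8,0,0]
    - [0,0,0,0,8,0,0]
    - [0,0,0,0,7,0,0]
    - [0,0,0,0,6,0,0]
    - [0,0,0,0,5,0,0]
    - [0,0,0,0,4,0,0]
    - [0,0,0,0,3,0,0]
    - [0,0,0,0,0,0,0]

```text
time_s: 21.45
ee_pos: [506.9, -252.7, 53.4]
ee_rot: [180.0, -0.0, 144.5]
force: [0.0, -1.7, 1.2]
gripper_width: 0.4
gripper_force: 0.5
```

```bash
python3 - <<'E'
from h import *
from workcell import *
s=state();print(s["time_s"],inv(s["ee_pos"]),s["force"],s["ee_rot"])
E
```

```text
21.45 [ -16.09212802 -102.8144552    53.35030416] [ 0.00259356 -1.73038958  1.20131447] [ 1.79972181e+02 -1.39488732e-02  1.44470076e+02]
```

Contact is at about 1.7 N and about 10 mm remains. I'll go on slowly.

Request:
step_arm:
  steps:
    - [0,0,0,0,2,0,0]
    - [0,0,0,0,2,0,0]
    - [0,0,0,0,2,0,0]
    - [0,0,0,0,1,0,0]
    - [0,0,0,0,1,0,0]
    - [0,0,0,0,0,0,0]
    - [0,0,0,0,0,0,0]
    - [0,0,0,0,0,0,0]

```text
time_s: 22.45
ee_pos: [511.4, -246.5, 53.4]
ee_rot: [180.0, -0.0, 144.5]
force: [-0.7, -3.3, 0.6]
gripper_width: 0.3
gripper_force: 1.5
```

Request:
step_arm:
  steps:
    - [0,0,0,0,1,0,0]
    - [0,0,0,0,1,0,0]
    - [0,0,0,0,1,0,0]
    - [0,0,0,0,1,0,0]
    - [0,0,0,0,0,0,0]
    - [0,0,0,0,0,0,0]
    - [0,0,0,0,0,0,0]
    - [0,0,0,0,0,0,0]

```text
time_s: 23.45
ee_pos: [513.8, -243.2, 53.4]
ee_rot: [180.0, -0.0, 144.5]
force: [-1.9, -2.4, -0.2]
gripper_width: 0.3
gripper_force: 1.7
```

```bash
python3 - <<'E'
from h import *
from workcell import *
s=state();print(s["time_s"],inv(s["ee_pos"]),s["force"],s["ee_rot"])
E
```

```text
23.45 [-16.04050826 -91.02578662  53.37050786] [-1.85797108 -2.44425177 -0.20533567] [ 1.79984493e+02 -1.17412564e-02  1.44471544e+02]
```

Request:
step_arm:
  steps:
    - [0,0,0,0,1,0,0]
    - [0,0,0,0,1,0,0]
    - [0,0,0,0,1,0,0]
    - [0,0,0,0,1,0,0]
    - [0,0,0,0,0,0,0]
    - [0,0,0,0,0,0,0]
    - [0,0,0,0,0,0,0]
    - [0,0,0,0,0,0,0]

```text
time_s: 24.45
ee_pos: [516.2, -239.9, 53.4]
ee_rot: [180.0, -0.0, 144.5]
force: [-1.7, -1.9, -0.3]
gripper_width: 0.5
gripper_force: 1.6
```

```bash
python3 - <<'E'
from h import *
from workcell import *
s=state();print(s["time_s"],inv(s["ee_pos"]),s["force"],s["ee_rot"])
t=grab_frame("top");x=grab_frame("scene")
i=np.hstack([cv2.resize(t["image"][100:270,180:380],(400,340),interpolation=cv2.INTER_CUBIC),cv2.resize(x["image"][160:290,230:380],(392,340),interpolation=cv2.INTER_CUBIC)]);cv2.imwrite("pics/c3.png",i)
for c in blobs(t,*RED,10):print('post',inv(onz(t,c.mean(0)[0],84)))
E
```

```text
24.45 [-16.00296724 -86.99923102  53.38852024] [-1.65135283 -1.94712556 -0.26091645] [ 1.79983122e+02 -5.86892456e-03  1.44472074e+02]
```

View pics/c3.png

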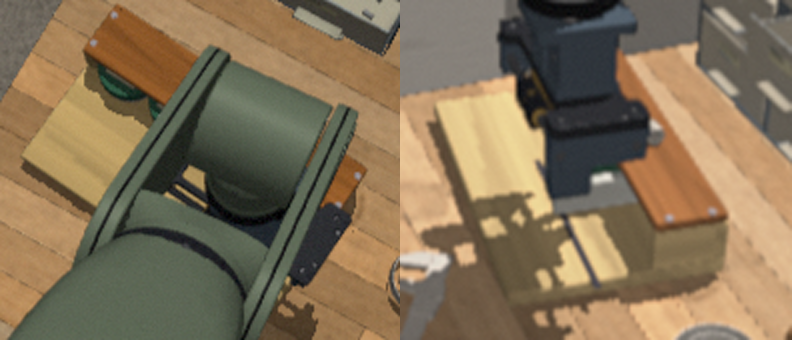

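The arm hides the row, but in the scene view the bookend is following. The force is still only about 2.5 N, so I push on until it stops.

Request:
step_arm:
  steps:
    - [0,0,0,0,1,0,0]
    - [0,0,0,0,1,0,0]
    - [0,0,0,0,1,0,0]
    - [0,0,0,0,1,0,0]
    - [0,0,0,0,0,0,0]
    - [0,0,0,0,0,0,0]
    - [0,0,0,0,0,0,0]
    - [0,0,0,0,0,0,0]

```text
time_s: 25.55
ee_pos: [517.3, -238.2, 53.4]
ee_rot: [-179.8, -0.0, 144.5]
force: [-6.5, -7.4, 0.8]
gripper_width: 0.2
gripper_force: 5.2
```

```bash
python3 - <<'E'
from h import *
from workcell import *
s=state();print(s["time_s"],inv(s["ee_pos"]),s["force"])
E
```

```text
25.55 [-16.02934146 -84.98066626  53.42075293] [-6.51451531 -7.40790738  0.83149779]
```

The bookend has stalled at about 10 N, so the row is packed. I'll back off, lift and look.

Request:
step_arm:
  steps:
    - [0,0,0,0,-4,0,0]
    - [0,0,0,0,-20,0,0]
    - [0,0,0,0,-20,-10,0]
    - [0,0,0,20,0,-50,0]
    - [0,0,0,50,0,-30,0]
    - [0,0,0,60,0,0,0]
    - [0,0,0,60,0,0,0]
    - [0,0,0,30,0,0,0]

```text
time_s: 26.55
ee_pos: [310.8, -143.6, 143.8]
ee_rot: [180.0, -0.0, 144.4]
force: [-0.1, -0.2, 0.3]
gripper_width: 0.5
gripper_force: 0.0
```

```bash
python3 - <<'E'
from h import *
from workcell import *
s=state();print(s["time_s"],inv(s["ee_pos"]))
t=grab_frame("top");x=grab_frame("scene")
i=np.hstack([cv2.resize(t["image"][100:270,180:380],(400,340),interpolation=cv2.INTER_CUBIC),cv2.resize(x["image"][160:290,230:380],(392,340),interpolation=cv2.INTER_CUBIC)]);cv2.imwrite("pics/c4.png",i)
for f in(t,x):
  for c in blobs(f,*RED,10):print('post',inv(onz(f,c.mean(0)[0],80)).round(1))
hsv=cv2.cvtColor(t["image"],cv2.COLOR_BGR2HSV)
for c in blobs(t,(65,60,10),(100,255,255),20):
    p=c[:,0,:].astype(float);q=np.array([inv(onz(t,k,47))[:2] for k in p])
    if q[:,0].max()<100:print('green x',q[:,0].min().round(1),'y',q[:,1].min().round(1),q[:,1].max().round(1))
E
```

```text
26.55 [-239.11373698 -127.66881961  143.8361784 ]
green x -471.3 y -58.3 -45.3
green x -378.1 y -176.4 -145.6
green x 18.6 y -56.0 -2.9
green x 18.4 y 6.2 61.1
green x 18.1 y 68.6 125.3
```

View pics/c4.png

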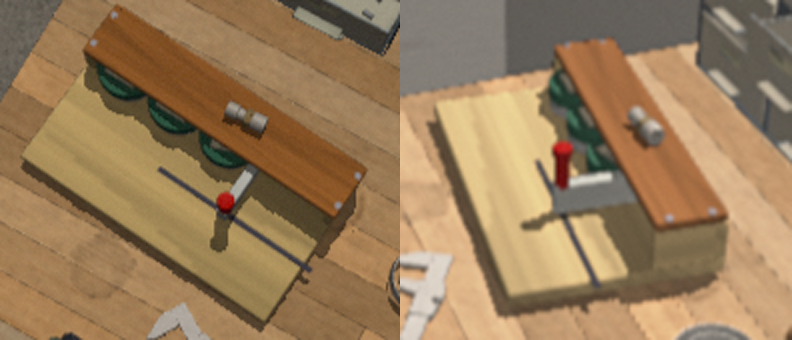

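The three tins stand upright in an even row (front edges at x 18.1, 18.4 and 18.6 mm). The bookend is against them and the coupling hasn't moved. I'll check the post position, then hand in.

```bash
python3 - <<'E'
from h import *
from workcell import *
t=pickle.load(open("top.pkl","rb"));print(inv(onz(t,(292.5,201),84)))
print(job_done())
E
```

```text
[-15.35728554 -66.93696879  84.        ]
the job is handed in; nothing more can be done
None
```

The job is handed in at 26.6 s of the 70 s allowed: all three green tins stand upright against the back in one row, with the bookend pushed left until it stopped against them at about 10 N. Nothing else was touched.

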